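Shake the returned key tag out of the drop box

ROBOT

A 7-joint arm with a two-finger parallel gripper is mounted at the origin on the work surface. World frame = base frame: x ahead of the robot, y to its left, z up, the work surface at z = 0. Lengths are in m, angles in degrees, forces in N, time in s.
With the tool pointing down it reaches from about 0.425 to 0.925 m from the base axis. Payload 6.8 kg.
Tool frame: the origin (TCP) lies at the very end of the fingers, on their centre line; the grasp point (between the pads) lies behind it (bot.hold_point_z is the z of the grasp point in the tool frame, in m); z points along the fingers, y is the line along which they close (so a half turn about z gives the same grasp; the last joint's range is limited). The gripper opens to 88 mm and grips with 3 to 60 N. Pads are 20 mm wide; open, the fingers measure 115 mm over their backs; the gripper's body (75 mm by 178 mm) begins 61 mm behind the grasp point.
Start: joints at [-71.912, 27.33, 1.283, 89.118, -0.659, 63.558, -4.761], TCP at [0.278, 0.615, 0.201] pointing down, gripper open.
Joint ranges: [-169.35, 169.35], [-19.33, 120.38], [-80.79, 83.38], [13.8, 139.57], [-78.32, 258.32], [9.67, 109.79], [-169.56, 169.56]. Speed limits (degrees/s): [136.94, 136.94, 180, 180, 180, 180, 180].

INTERFACE

Orientations are given as a 3x3 rotation matrix whose columns are the frame's x, y, z axes.
In Python, from station import bot, vision gives the robot as it stands.
- The arm moves only by the shell command python3 -m jog 'ROWS' [OPENING] [FORCE]. ROWS is JSON, a list of rows, each an object with "offset": the shift along the tool's x, y, z normalised to -1 to 1, where 1 is 25 cm, a list of three; "roll": the turn about the tool's z normalised to -1 to 1, where 1 is 2 rad. A call has 1 to 12 rows; each row shifts and turns the commanded pose from where the row before left it, along the tool's axes as they then stand; what a row does not reach is not made up. A row lasts 1/8 s, in which the tool goes at most 62.5 mm and 10.7 degrees, less where a joint would pass 70% of its speed; a pose out of reach is approached as far as the arm can. A call with a number of a shift or a turn outside -1 to 1 is refused whole. A call with a gripper value outside its range is refused whole. OPENING is the finger opening in mm, from 0 to 87.8, set as the call begins (- or left out, the last holds). The fingers move at their own pace and stop on an object; FORCE is the grip in N (left out, the last holds). Time passes only in rows, so rows that do not move let the fingers close. It gives the time, the measured TCP pose, the force, the opening and the grip force at its end, in the units of the state.
- bot.read_state(): the state, without advancing time (a new reading comes with each control period).
- vision.snapshot(name): name is "side" or "top" or "wrist"; returns the picture (420x560x3 uint8, blue, green, red); there is no depth.
- vision.calibration(name): a dict with "camera_matrix" (3x3 intrinsics, pixels), "dist" ([k1, k2, p1, p2, k3] as OpenCV has them; the pictures are not rectified), "origin" and "attitude" of the camera in the world. Camera axes: x right, y down, z forward; pixel columns grow to the right and rows downward; lengths in m; the calibration is good to about 2 mm. A picture is of the moment at which its call begins: read the wrist's pose just before it. calibration takes no time and is no camera call; for the wrist camera it gives the pose at the moment of the call.
- bot.job_done(): hands the job in; it is judged then, once.
The state is a dict: "t": time; "joints": joint angles; "qvel": joint speeds; "tau": joint torques, N m; "position": TCP position; "tcp_rot": TCP orientation; "wrist_force": force on the tool from outside, world axes, zero at the start; "wrist_torque": the same for the moment, N m; "gripper_width": finger opening in m; "gripper_force": force on a finger pad.
Only numpy, scipy, OpenCV 4.12 (cv2) and the standard library are available. Lean on these libraries where they do the work, as an engineer would, in place of code of your own. Each camera call takes 0.05 s, during which the arm holds its last target. There are 200 camera calls.

TASK

A key tag is shut in the key-return box on the mat: pick the box up by its grip, turn it slot end down and shake it until the tag drops out through the slot into the tray that already holds tags like it, not the one with the rings. Then lay the empty box back flat in the middle of its mat, lengthwise along it as before, let go, and leave the other things on the bench where they are.

Things in the scene. Friction and masses are not known exactly. Their poses are not given: they have to be found in the camera images.
- keybox: the key-return box: loose, grey with a white lid, outside 130 long (x) x 62 wide (y) x 54 tall (z), walls 5 thick, closed but for a slot in its +x end. Origin at the centre of its underside, z up through the lid. Centred on the lid an upright black grip block, 70 long (x) x 20 thick (y) x 42 tall. 0.26 to 0.42 kg. Starts flat on the mat, slot end to the robot's right (-y) within 25 degrees
- slot (a point): centre of the slot, on the outer face of the box's +x end, 33 above its underside; the slot is 44 wide (box y) and 12 high (box z). Inside, 22 of end wall is left below it and 10 above, both sloping about 17 degrees towards the slot, and 4 (plain) on either side. Axes as the box's
- grip (a point): point in the middle of the grip block, 24 above the lid and 18 below the block's top: a good place to pinch, fingers closing along the box's y. Axes as the box's
- tag: the tag to get out, loose in the box, at first flat on its inner floor: a flat aluminium key tag with round ends, 80 long (x) x 36 wide (y) x 6 thick (z); origin at the centre of its underside. About 60 g. When the box is tipped slot end down it slides to the end wall and usually stops beside the slot; shaking along the box's z and y, with changes of tilt, makes it find the slot
- tag_tray: fixed dark steel open tray 170 (x) x 150 (y) x 45 tall, walls and floor 5 thick, the one that holds two key tags of the same shape; origin at the centre of its underside. Turned up to 9 degrees
- ring_tray: an identical fixed tray that holds two steel rings (68 across, 12 tall); origin at the centre of its underside. The two trays stand beside each other on the robot's left and may be swapped
- mat: fixed black rubber mat, 240 long (x) x 150 wide (y) x 4 thick, on which the box lies; origin at the centre of its underside, x along its length and in the direction of the box's slot end at the start
- old_tag0: one of the two tags already lying in the tag tray: a flat aluminium key tag with round ends, 80 long (x) x 36 wide (y) x 6 thick (z); origin at the centre of its underside
- old_tag1: one of the two tags already lying in the tag tray: a flat aluminium key tag with round ends, 80 long (x) x 36 wide (y) x 6 thick (z); origin at the centre of its underside
- ring0: one of the two steel rings lying in the ring tray, 68 across, hole 44, 12 tall; origin at the centre of its underside
- ring1: one of the two steel rings lying in the ring tray, 68 across, hole 44, 12 tall; origin at the centre of its underside
- wrench: bystander: open-ended wrench, 170 long, lying flat; origin under its middle
- mug: bystander: white mug, 80 across, 90 tall; origin at the centre of its foot
- spray: bystander: grey spray can, 60 across, 170 tall; origin at its foot
- jar: bystander: glass jar, 70 across, 90 tall; origin at its foot
- carton: bystander: small cardboard carton 130 x 100 x 70 tall; origin under its centre
- filter: bystander: grey oil filter, upright cylinder 76 across, 80 tall; origin at its foot
Things that resemble listed ones, but are neither listed nor needed, are in the scene too. Leave any blue or red look-alike of the keybox alone.

How it is judged:
By the outcome, as a careful person would: the job done as asked, in the order asked, and still so for the second after the job is handed in, with the robot touching nothing.
It also fails if it takes over 64 s, if anything falls off the work surface, if the arm or the gripper's body presses on something with over 40 N, if the wrist force passes 120 N, or if a joint passes its speed limit or range.

## Working session

There is one attempt and no reset: what is moved stays moved. The work goes in short steps, Python scripts to look and compute and a shell command to move; the robot and the scene stay as the last step left them, time stands still between calls to the robot, and variables do not carry over. Pictures are saved under pics/ and viewed, at most 10 in all, crops included, and the job is handed in when it is done.

```bash
ls; mkdir -p pics; python3 - <<'E'
from station import bot, vision
import cv2,numpy as np
s=bot.read_state()
print({k:np.round(s[k],3).tolist() for k in ("t","position","tcp_rot","wrist_force","gripper_width")},bot.hold_point_z)
for n in("top","side"):
    cv2.imwrite(f"pics/{n}0.png",vision.snapshot(n)); c=vision.calibration(n)
    print(n,{k:np.round(v,3).tolist() for k,v in c.items()})
E
```

```text
pics
{'t': 0.0, 'position': [0.277, 0.615, 0.2], 'tcp_rot': [[-0.912, 0.411, -0.001], [0.411, 0.912, -0.002], [-0.0, -0.002, -1.0]], 'wrist_force': [0.188, 0.489, 0.22], 'gripper_width': 0.088} -0.0187
top {'camera_matrix': [[482.211, 0.0, 277.706], [0.0, 482.211, 206.125], [0.0, 0.0, 1.0]], 'dist': [0.008, 0.0, 0.0, 0.0, 0.0], 'origin': [0.309, -0.002, 1.355], 'attitude': [[-0.006, -0.992, 0.126], [-1.0, 0.005, -0.01], [0.009, -0.126, -0.992]]}
side {'camera_matrix': [[399.468, 0.0, 284.587], [0.0, 399.468, 210.36], [0.0, 0.0, 1.0]], 'dist': [0.03, 0.0, 0.0, 0.0, 0.0], 'origin': [-0.062, -0.644, 0.568], 'attitude': [[0.753, -0.334, 0.567], [-0.658, -0.379, 0.651], [-0.003, -0.863, -0.505]]}
```

View pics/top0.png

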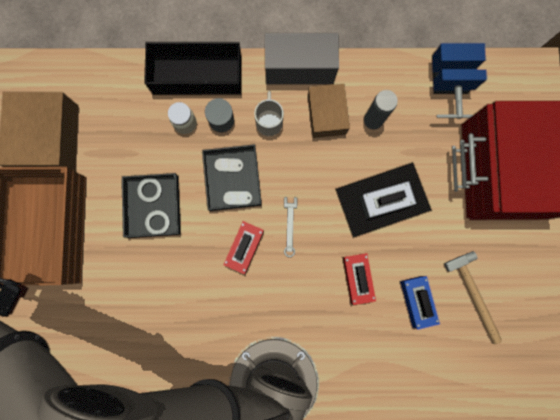

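View pics/side0.png

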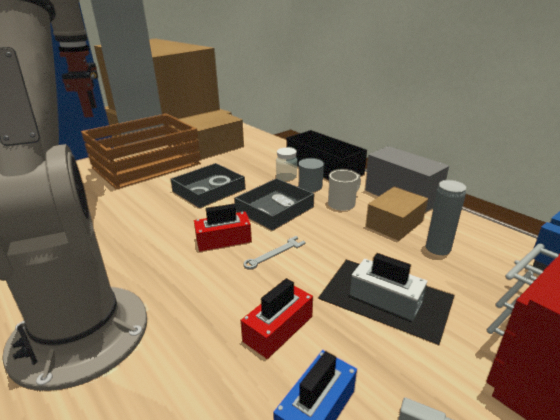

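The top view shows the mat and white-lidded box at about (383,199), the tag tray at (232,178), the ring tray at (152,205), a red look-alike at (244,247) and the wrench at (290,227). In the side view the box slot end points right. The documented rows have no tilt, so I'll check the jog usage text.

```bash
cat > h.py <<'E'
from station import bot, vision
import cv2,numpy as np
def unproj(n,px,z,c=None):
    c=c or vision.calibration(n)
    p=cv2.undistortPoints(np.array(px,float).reshape(-1,1,2),np.array(c["camera_matrix"]),np.array(c["dist"])).reshape(-1,2)
    d=np.c_[p,np.ones(len(p))]@np.array(c["attitude"]).T
    o=np.array(c["origin"]); return o+d*((np.reshape(z,(-1,1))-o[2])/d[:,2:])
def proj(n,P,c=None):
    c=c or vision.calibration(n); R=np.array(c["attitude"])
    return cv2.projectPoints(np.array(P,float),cv2.Rodrigues(R.T)[0],-R.T@np.array(c["origin"]),np.array(c["camera_matrix"]),np.array(c["dist"]))[0].reshape(-1,2)
E
python3 - <<'E'
from h import *
np.set_printoptions(suppress=True,precision=3)
im=cv2.imread("pics/top0.png")
# dark-mat corners read by eye
m=unproj("top",[(336,188),(416,164),(431,208),(352,236)],.004);print("mat",m,m.mean(0))
t=unproj("top",[(204,151),(255,146),(261,206),(209,211)],.045);print("tagtray",t,t.mean(0))
t=unproj("top",[(123,178),(178,173),(182,235),(126,239)],.045);print("ring",t.mean(0))
print("grip",unproj("top",[(375,203),(408,195)],.1))
print("redbox",unproj("top",[(244,247)],.06),"wrench",unproj("top",[(291,202),(290,253)],.005))
E
```

```text
mat [[ 0.531 -0.181  0.004]
 [ 0.6   -0.412  0.004]
 [ 0.473 -0.449  0.004]
 [ 0.395 -0.223  0.004]] [ 0.5   -0.316  0.004]
tagtray [[0.63  0.189 0.045]
 [0.644 0.047 0.045]
 [0.476 0.031 0.045]
 [0.462 0.173 0.045]] [0.553 0.11  0.045]
ring [0.477 0.328 0.045]
grip [[ 0.475 -0.27   0.1  ]
 [ 0.496 -0.358  0.1  ]]
redbox [[0.363 0.076 0.06 ]] wrench [[ 0.492 -0.053  0.005]
 [ 0.348 -0.049  0.005]]
```

```bash
python3 -m jog '[{"offset":[0,0,-0.25],"roll":0},{"offset":[0,0,-0.25],"roll":0},{"offset":[0,0,-0.25],"roll":0},{"offset":[0,0,-0.25],"roll":0},{"offset":[0,0,-0.25],"roll":0},{"offset":[0,0,-0.25],"roll":0}]'; python3 -c "
from h import *
s=bot.read_state();print(np.round(s['joints'],1),np.round(s['tcp_rot'],3))"
```

```text
t: 0.85
position: [0.2774, 0.6147, 0.5778]
tcp_rot: [[-0.911, 0.411, 0.0], [0.411, 0.911, -0.0], [-0.0, -0.0, -1.0]]
wrist_force: [1.1, 1.1, 0.2]
gripper_width: 0.0876
gripper_force: 0.0
[-73.1  24.5   4.2  46.5  -1.8 109.1  -4.2] [[-0.911  0.411  0.   ]
 [ 0.411  0.911 -0.   ]
 [-0.    -0.    -1.   ]]
```

```bash
python3 -m jog '[{"offset":[0,0,-0.25],"roll":0},{"offset":[0,0,-0.25],"roll":0}]'; python3 -c "
from h import *
s=bot.read_state();print(np.round(s['joints'],1),np.round(s['tcp_rot'],3))"
```

```text
t: 1.1
position: [0.2695, 0.5988, 0.6305]
tcp_rot: [[-0.911, 0.412, 0.031], [0.413, 0.908, 0.067], [-0.001, 0.074, -0.997]]
wrist_force: [0.6, -0.2, 0.2]
gripper_width: 0.088
gripper_force: 0.0
[-84.7  21.9  25.3  45.7 -10.  109.7   0.5] [[-0.911  0.412  0.031]
 [ 0.413  0.908  0.067]
 [-0.001  0.074 -0.997]]
```

```bash
python3 -m jog '[{"offset":[0,0,-0.25],"roll":0},{"offset":[0,0,-0.25],"roll":0},{"offset":[0,0,-0.25],"roll":0}]'; python3 -c "
from h import *
s=bot.read_state();print(np.round(s['joints'],1),np.round(s['tcp_rot'],3))"
```

```text
t: 1.48
position: [0.249, 0.5546, 0.7191]
tcp_rot: [[-0.911, 0.403, 0.087], [0.412, 0.889, 0.198], [0.002, 0.216, -0.976]]
wrist_force: [-0.8, 0.5, -0.1]
gripper_width: 0.0879
gripper_force: 0.0
[-90.3  14.1  29.   45.1  -8.  109.7  -0.7] [[-0.911  0.403  0.087]
 [ 0.412  0.889  0.198]
 [ 0.002  0.216 -0.976]]
```

```bash
python3 -m jog '[{"offset":[0,0,0.25],"roll":0},{"offset":[0,0,0.25],"roll":0},{"offset":[0,0,0.25],"roll":0}]'; python3 -c "
from h import *
s=bot.read_state();print(np.round(s['joints'],1),np.round(s['tcp_rot'],3))"
```

```text
t: 1.85
position: [0.2652, 0.5918, 0.5333]
tcp_rot: [[-0.911, 0.402, 0.086], [0.412, 0.89, 0.197], [0.002, 0.215, -0.977]]
wrist_force: [-0.1, 0.3, 0.3]
gripper_width: 0.0878
gripper_force: 0.0
[-93.6  10.6  27.4  73.2  -4.7  84.9  -1.6] [[-0.911  0.402  0.086]
 [ 0.412  0.89   0.197]
 [ 0.002  0.215 -0.977]]
```

Pushing the arm past its reach tilts the tool, and the tilt persists afterwards. If I grip the box with the tool tilted about 45° along the box axis and then roll 180°, the box turns 90° slot down. I'll head toward the work area and log states so I can fit a kinematic model.

```bash
cat > log.py <<'E'
from h import *
import json
s=bot.read_state();open("log.jsonl","a").write(json.dumps({k:np.array(s[k]).tolist() for k in("t","joints","position","tcp_rot")})+"\n")
print(np.round(s['joints'],1),np.round(s['tcp_rot'],3).tolist(),np.round(s['position'],3))
E
python3 log.py
python3 -m jog '[{"offset":[-0.187,-0.126,-0.029],"roll":0},{"offset":[-0.187,-0.126,-0.029],"roll":0},{"offset":[-0.187,-0.126,-0.029],"roll":0},{"offset":[-0.187,-0.126,-0.029],"roll":0}]' >/dev/null; python3 log.py;  python3 -m jog '[{"offset":[-0.187,-0.126,-0.029],"roll":0},{"offset":[-0.187,-0.126,-0.029],"roll":0},{"offset":[-0.187,-0.126,-0.029],"roll":0},{"offset":[-0.187,-0.126,-0.029],"roll":0}]' >/dev/null; python3 log.py
cat > data0.py <<'E'
D=[([-71.912,27.33,1.283,89.118,-0.659,63.558,-4.761],[.277,.615,.2],[[-0.912,0.411,-0.001],[0.411,0.912,-0.002],[0,-0.002,-1]]),
([-73.1,24.5,4.2,46.5,-1.8,109.1,-4.2],[.2774,.6147,.5778],[[-.911,.411,0],[.411,.911,0],[0,0,-1]]),
([-84.7,21.9,25.3,45.7,-10,109.7,.5],[.2695,.5988,.6305],[[-0.911,0.412,0.031],[0.413,0.908,0.067],[-0.001,0.074,-0.997]]),
([-90.3,14.1,29,45.1,-8,109.7,-.7],[.249,.5546,.7191],[[-0.911,0.403,0.087],[0.412,0.889,0.198],[0.002,0.216,-0.976]]),
([-93.6,10.6,27.4,73.2,-4.7,84.9,-1.6],[.2652,.5918,.5333],[[-0.911,0.402,0.086],[0.412,0.89,0.197],[0.002,0.215,-0.977]])]
E
cat > fit.py <<'E'
import json,itertools,numpy as np
from scipy.optimize import least_squares
from scipy.spatial.transform import Rotation as Ro
from data0 import D
L=[(d["joints"],d["position"],d["tcp_rot"]) for d in map(json.loads,open("log.jsonl"))]
def fk(q,p,s):
    q=np.radians(q)*s
    R=Ro.from_euler('z',p[0]);x=np.array([0,0,p[1]])
    for i,(ax,off) in enumerate(zip('zyzyzyz',[(0,0,0),(p[6],0,0),(p[7],0,p[2]),(p[8],0,0),(p[9],0,p[3]),(p[10],0,0),(0,0,p[4])])):
        if i in(2,4,6):
            pass
        R=R*Ro.from_euler(ax,q[i]); x=x+R.apply(off)
    return x,(R*Ro.from_euler('z',p[5])).as_matrix()
def res(p,s,D):
    r=[]
    for q,x,M in D:
        a,b=fk(q,p,s); r+=list(10*(a-x))+list((b-np.array(M)).ravel())
    return r+list(.003*p[6:])
if __name__=="__main__":
    D=D+L;best=None
    for s in itertools.product([1,-1],repeat=7):
        if s[1]<0: continue
        for y0 in (2.4,-.1):
          for t0 in (0,1.57,3.14,-1.57):
            try:o=least_squares(res,np.array([y0,.36,.4,.4,.25,t0,0,0,0,0,0]),args=(np.array(s),D),max_nfev=25)
            except Exception: continue
            if best is None or o.cost<best[0]: best=(o.cost,s,o.x); print(best[0],s,np.round(o.x,3))
    o=least_squares(res,best[2],args=(np.array(best[1]),D)); print(o.cost,np.round(o.x,4)); json.dump([list(best[1]),o.x.tolist()],open("model.json","w"))
    print(np.round(np.reshape(o.fun[:-5],(-1,12))[:,:3]*100,1))
E
sed -i 's/^    for s in iter.*/    for s in [(a,1,c,d,e,f,g) for a,c,d,e,f,g in itertools.product([1,-1],repeat=6)]:/' fit.py; time timeout 500 python3 fit.py
```

```text
[-93.6  10.6  27.4  73.2  -4.7  84.9  -1.6] [[-0.911, 0.402, 0.086], [0.412, 0.89, 0.197], [0.002, 0.215, -0.977]] [0.265 0.592 0.533]
[-84.4  -1.4  33.9  84.3  -2.6  85.   15.2] [[-0.911, 0.403, 0.086], [0.412, 0.89, 0.197], [0.002, 0.215, -0.977]] [0.383 0.395 0.536]
[-72.8  -1.6  49.8  84.   -7.3  88.   42.4] [[-0.911, 0.403, 0.086], [0.412, 0.89, 0.198], [0.003, 0.216, -0.976]] [0.5   0.2   0.537]
4.149080539055882 (1, 1, 1, 1, 1, 1, 1) [ 2.492  1.153  1.694  0.471  2.365  1.768  0.653 -0.888  2.614 -2.619
  0.316]
4.149080538955616 (1, 1, 1, 1, 1, 1, 1) [ 2.492  1.153  1.694  0.471  2.365  1.768  0.653 -0.888  2.614 -2.619
  0.316]
4.080514696569512 (1, 1, 1, 1, -1, 1, 1) [ 2.491  1.212  1.672  0.471  2.382  1.79   0.748 -0.92   1.467 -1.464
  0.364]
4.080514696353047 (1, 1, 1, 1, -1, 1, 1) [ 2.491  1.212  1.672  0.471  2.382  1.79   0.748 -0.92   1.467 -1.464
  0.364]
1.5530257739041498 (-1, 1, 1, 1, 1, 1, 1) [-0.154 -0.074  0.926  0.487  0.333  2.016  0.968 -1.032  1.322 -1.297
  0.101]
1.5530257738993472 (-1, 1, 1, 1, 1, 1, 1) [-0.154 -0.074  0.926  0.487  0.333 -4.267  0.968 -1.032  1.322 -1.297
  0.101]
0.3731458322209205 (-1, 1, -1, 1, 1, 1, -1) [-0.085  0.305  0.497  0.484  0.335  1.465 -0.005  0.003  0.649 -0.654
 -0.014]
0.37314583221971936 (-1, 1, -1, 1, 1, 1, -1) [-0.085  0.305  0.497  0.484  0.335  1.465 -0.005  0.003  0.649 -0.654
 -0.014]
0.004700150050019688 (-1, 1, -1, 1, -1, 1, -1) [-0.089  0.308  0.505  0.477  0.348  1.482 -0.011  0.007 -0.045  0.043
 -0.018]
0.004700150050019622 (-1, 1, -1, 1, -1, 1, -1) [-0.089  0.308  0.505  0.477  0.348  1.482 -0.011  0.007 -0.045  0.043
 -0.018]
0.004700150050019523 [-0.0894  0.3083  0.5051  0.4775  0.348   1.4825 -0.011   0.0074 -0.0449
  0.0426 -0.0179]
[[-1.   1.1  0.1]
 [-1.   0.2  1.6]
 [ 0.1  1.  -2. ]
 [-2.   0.9  0.7]
 [ 3.  -2.2 -0.6]
 [ 2.7 -1.9 -0.9]
 [-2.2  2.7  0.7]
 [-0.3 -0.6  0.4]]
real	2m7.753s
user	2m8.080s
sys	0m0.079s
```

```bash
cat > ik.py <<'E'
import json,numpy as np
from fit import fk
from scipy.optimize import least_squares
S,P=json.load(open("model.json"));S=np.array(S);P=np.array(P)
LO=np.array([-169.35,-19.33,-80.79,13.8,-78.32,9.67,-169.56])+.5;HI=np.array([169.35,120.38,83.38,139.57,258.32,109.79,169.56])-.5
def Rt(az,th,flip=1):
    u=np.array([np.cos(az),np.sin(az),0]);z=np.sin(th)*u-np.cos(th)*np.array([0,0,1]);y=flip*np.array([-u[1],u[0],0]);return np.c_[np.cross(y,z),y,z]
def ik(pos,R,q0,wr=.3):
    f=lambda q:np.r_[(fk(q,P,S)[0]-pos),wr*(fk(q,P,S)[1]-R).ravel(),1e-5*(q-q0)]
    o=least_squares(f,np.clip(q0,LO+.1,HI-.1),bounds=(LO,HI),x_scale=30,max_nfev=60)
    return o.x,np.linalg.norm(o.fun[:3])*1000,np.degrees(np.linalg.norm(o.fun[3:12])/wr/1.414)
if __name__=="__main__":
    np.set_printoptions(suppress=True,precision=0)
    rng=np.random.default_rng(0); u=lambda a:np.array([np.cos(a),np.sin(a),0])
    az=np.radians(-75)
    for name,g in(("pick",np.array([.486,-.314,.082])),("dump",np.array([.541,.153,.19]))):
      for th in(35,45):
        for fl in(1,-1):
            R=Rt(az,np.radians(th),fl);b=None
            for k in range(6):
                q0=np.array([-np.degrees(np.arctan2(g[1],g[0]))-5,40,[-50,0,50][k%3],90,[0,90][k//3],50,[-90,90][k%2]])
                r=ik(g+.0187*R[:,2],R,q0)
                if b is None or r[1]+r[2]<b[1]+b[2]: b=r
            print(name,th,fl,b[0],round(b[1],1),round(b[2],1))
E
time python3 ik.py
```

```text
pick 35 1 [-13.  27.  25. 129.  67.  21. -40.] 0.0 0.0
pick 35 -1 [ 44.  28. -41. 130.  86.  48. 131.] 0.0 0.0
pick 45 1 [ 14.  27. -12. 133.  93.  46. -66.] 0.0 0.0
pick 45 -1 [ 36.  30. -37. 134.  96.  57. 116.] 0.0 0.0
dump 35 1 [-15.  27. -33. 106.  47.  76. -55.] 0.0 0.0
dump 35 -1 [-36.  25.  -7. 106.  38.  70. 133.] 0.0 0.0
dump 45 1 [-22.  31. -30. 105.  52.  84. -61.] 0.0 0.0
dump 45 -1 [-42.  29.  -5. 105.  43.  76. 126.] 0.0 0.0
real	0m5.057s
user	0m5.463s
sys	0m0.095s
```

```bash
python3 -m jog '[{"offset":[-0.093,-0.2,-0.044],"roll":0},{"offset":[-0.093,-0.2,-0.044],"roll":0},{"offset":[-0.093,-0.2,-0.044],"roll":0},{"offset":[-0.093,-0.2,-0.044],"roll":0},{"offset":[-0.093,-0.2,-0.044],"roll":0},{"offset":[-0.093,-0.2,-0.044],"roll":0},{"offset":[-0.093,-0.2,-0.044],"roll":0},{"offset":[-0.093,-0.2,-0.044],"roll":0}]' | head -2; python3 log.py; python3 -m jog '[{"offset":[0.074,-0.215,-0.072],"roll":0},{"offset":[0.074,-0.215,-0.072],"roll":0},{"offset":[0.074,-0.215,-0.072],"roll":0},{"offset":[0.074,-0.215,-0.072],"roll":0},{"offset":[0.074,-0.215,-0.072],"roll":0},{"offset":[0.074,-0.215,-0.072],"roll":0},{"offset":[0.074,-0.215,-0.072],"roll":0},{"offset":[0.074,-0.215,-0.072],"roll":0}]' | head -2; python3 log.py
```

```text
t: 3.85
position: [0.4798, -0.2262, 0.5372]
[-76.9 -19.2  83.2  79.7   8.   97.5  74.2] [[-0.912, 0.395, 0.108], [0.409, 0.894, 0.182], [-0.025, 0.21, -0.977]] [ 0.48  -0.226  0.537]
t: 4.85
position: [0.1226, -0.4843, 0.5735]
[-30.6 -19.3  83.4  74.4   9.8 107.6 120.5] [[-0.901, 0.412, 0.137], [0.426, 0.899, 0.103], [-0.081, 0.151, -0.985]] [ 0.123 -0.484  0.574]
```

```bash
cat > sim.py <<'E'
from ik import *
from scipy.spatial.transform import Rotation as Ro
VM=np.array([136.94,136.94,180,180,180,180,180])*.7/8
def ikr(pos,R,q0,wr=.3,reg=1e-5):
    f=lambda q:(lambda a,b:np.r_[a-pos,wr*Ro.from_matrix(b@R.T).as_rotvec(),reg*(q-q0)])(*fk(q,P,S))
    q0=np.clip(q0,LO-.4,HI+.4)
    o=least_squares(f,q0,bounds=(np.maximum(LO-.5,q0-VM),np.minimum(HI+.5,q0+VM)),x_scale=30,max_nfev=15)
    return o.x
def step(q,off,roll,wr=.3,reg=1e-5):
    x,R=fk(q,P,S)
    return ikr(x+R@np.array(off)*.25,R@Ro.from_euler('z',roll*2).as_matrix(),q,wr,reg)
def show(q):
    x,R=fk(q,P,S);z=R[:,2];return f"q {np.round(q)} p {np.round(x,3)} tilt {np.degrees(np.arccos(-z[2])):.0f} az {np.degrees(np.arctan2(z[1],z[0])):.0f} yaz {np.degrees(np.arctan2(R[1,1],R[0,1])):.0f}"
if __name__=="__main__":
    import sys
    L=[json.loads(l)["joints"] for l in open("log.jsonl")]
    for wr in(.1,.3,1):
      for reg in(1e-5,1e-4):
        q=np.array(L[2])
        for i in range(8): q=step(q,[-.093,-.2,-.044],0,wr,reg)
        print(wr,reg,show(q))
        q=np.array(L[3])
        for i in range(8): q=step(q,[.074,-.215,-.072],0,wr,reg)
        print("    ",show(q))
        q=np.array([-73.1,24.5,4.2,46.5,-1.8,109.1,-4.2])
        for i in range(5): q=step(q,[0,0,-.25],0,wr,reg)
        print("    ",show(q))
    for l in (L[3],L[4],[-90.3,14.1,29,45.1,-8,109.7,-.7]): print(show(np.array(l)))
E
sed -i 's/^LO=\(.*\)$/LO=\1/' ik.py; python3 sim.py
```

```text
0.1 1e-05 q [-31.  20.  83.  76. -32. 105. 111.] p [ 0.499 -0.25   0.54 ] tilt 12 az 57 yaz 66
     q [-32. -19.  83.  73.  14.  93. 120.] p [ 0.129 -0.571  0.603] tilt 16 az -40 yaz 63
     q [-71.  13.   0.  28.  -0. 110.  -5.] p [0.249 0.554 0.872] tilt 30 az 66 yaz 66
0.1 0.0001 q [-34.  17.  83.  77. -30. 102. 109.] p [ 0.497 -0.249  0.541] tilt 12 az 49 yaz 65
     q [-32. -19.  83.  73.  14.  94. 120.] p [ 0.129 -0.571  0.603] tilt 16 az -40 yaz 63
     q [-71.  13.   1.  28.  -0. 110.  -5.] p [0.249 0.554 0.872] tilt 30 az 66 yaz 66
0.3 1e-05 q [-31.  19.  83.  76. -31. 105. 111.] p [ 0.497 -0.248  0.54 ] tilt 12 az 58 yaz 66
     q [-32. -19.  83.  73.  12. 100. 120.] p [ 0.118 -0.528  0.59 ] tilt 11 az -16 yaz 65
     q [-71.  12.   0.  35.  -0. 110.  -5.] p [0.247 0.55  0.816] tilt 23 az 66 yaz 66
0.3 0.0001 q [-31.  19.  83.  76. -31. 105. 111.] p [ 0.497 -0.248  0.54 ] tilt 12 az 58 yaz 66
     q [-32. -19.  83.  73.  12. 100. 120.] p [ 0.118 -0.528  0.59 ] tilt 11 az -16 yaz 65
     q [-71.  12.   0.  35.  -0. 110.  -5.] p [0.247 0.55  0.816] tilt 23 az 66 yaz 66
1 1e-05 q [-32.  19.  83.  76. -31. 105. 110.] p [ 0.493 -0.243  0.538] tilt 12 az 60 yaz 66
     q [-31. -19.  83.  75.   9. 109. 120.] p [ 0.102 -0.466  0.574] tilt 11 az 43 yaz 66
     q [-71.  13.   0.  51.  -0. 110.  -5.] p [0.243 0.541 0.672] tilt 7 az 65 yaz 66
1 0.0001 q [-31.  19.  83.  76. -31. 106. 111.] p [ 0.495 -0.245  0.539] tilt 12 az 61 yaz 66
     q [-31. -19.  83.  75.   9. 109. 120.] p [ 0.102 -0.466  0.574] tilt 11 az 43 yaz 66
     q [-71.  13.   0.  51.  -0. 110.  -5.] p [0.243 0.541 0.672] tilt 7 az 65 yaz 66
q [-77. -19.  83.  80.   8.  97.  74.] p [ 0.461 -0.242  0.543] tilt 12 az 54 yaz 66
q [-31. -19.  83.  74.  10. 108. 120.] p [ 0.099 -0.479  0.578] tilt 10 az 32 yaz 65
q [-90.  14.  29.  45.  -8. 110.  -1.] p [0.247 0.556 0.72 ] tilt 13 az 61 yaz 66
```

```bash
cat > fs.py <<'E'
import json,numpy as np
from scipy.optimize import least_squares
from fit import res
from data0 import D
S=np.array([-1,1,-1,1,-1,1,-1.])
L=[json.loads(l) for l in open("log.jsonl")]
DD=D+[(d["joints"],d["position"],d["tcp_rot"]) for d in L]
P0=np.array(json.load(open("model.json"))[1])
def res2(p,s,DD):
    return np.r_[res(p[:11],s,[(np.array(q)+np.r_[0,p[11:16],0],x,M) for q,x,M in DD]),.003*p[11:]]
try: P=np.load("P.npy")
except Exception:
    o=least_squares(res2,np.r_[P0,np.zeros(5)],args=(S,DD));P=o.x;np.save("P.npy",P)
    print(o.cost,np.round(P,3));print(np.round(np.reshape(o.fun[:12*len(DD)],(-1,12))[:,:3]*100,1).tolist())
DQ=np.r_[0,P[11:16],0]
LO=np.array([-169.35,-19.33,-80.79,13.8,-78.32,9.67,-169.56]);HI=np.array([169.35,120.38,83.38,139.57,258.32,109.79,169.56])
VM=np.array([136.94,136.94,180,180,180,180,180])*.7/8
OFF=np.array([(0,0,0),(P[6],0,0),(P[7],0,P[2]),(P[8],0,0),(P[9],0,P[3]),(P[10],0,0),(0,0,P[4])])
def Rz(a):c,s=np.cos(a),np.sin(a);return np.array([[c,-s,0],[s,c,0],[0,0,1.]])
def Ry(a):c,s=np.cos(a),np.sin(a);return np.array([[c,0,s],[0,1,0],[-s,0,c]])
E3=Rz(P[5])
def fkj(q):
    a=np.radians(q+DQ)*S;R=Rz(P[0]);x=np.array([0,0,P[1]]);ax=[];o=[]
    for i in range(7):
        ax.append(R[:,1 if i%2 else 2]*S[i]);o.append(x)
        R=R@(Ry if i%2 else Rz)(a[i]);x=x+R@OFF[i]
    A=np.array(ax);J=np.r_[np.cross(A,x-np.array(o)).T,A.T]*np.pi/180
    return x,R@E3,J
def rv(M):
    v=np.array([M[2,1]-M[1,2],M[0,2]-M[2,0],M[1,0]-M[0,1]])/2;s=np.linalg.norm(v);t=np.arctan2(s,(np.trace(M)-1)/2)
    return v*(t/s if s>1e-9 else 1)
def solve(x,R,q0,wr=.6,lam=1e-4,it=6):
    lo=np.maximum(LO,q0-VM);hi=np.minimum(HI,q0+VM);q=np.clip(q0,lo,hi);W=np.r_[1,1,1,wr,wr,wr]
    for _ in range(it):
        p,M,J=fkj(q);e=np.r_[x-p,rv(R@M.T)]*W;J=J*W[:,None];fr=np.ones(7,bool)
        for _ in range(4):
            Jf=J[:,fr];d=np.zeros(7);d[fr]=Jf.T@np.linalg.solve(Jf@Jf.T+lam**2*np.eye(6),e)
            bad=fr&(((q+d>hi)&(q>=hi-1e-6))|((q+d<lo)&(q<=lo+1e-6)))
            if not bad.any():break
            fr&=~bad
        d=np.clip(d,-8,8);q=np.clip(q+d,lo,hi)
    return q
def step(q,off,roll,wr=.6,lam=1e-4):
    x,R,_=fkj(q);d=np.array(off)*.25;n=np.linalg.norm(d);d=d*min(1,.0625/max(n,1e-9))
    return solve(x+R@d,R@Rz(np.clip(roll*2,-.187,.187)),q,wr,lam)
def show(q):
    x,R,_=fkj(q);z=R[:,2];return f"q {np.round(q)} p {np.round(x,3)} tilt {np.degrees(np.arccos(-z[2])):.0f} az {np.degrees(np.arctan2(z[1],z[0])):.0f} yaz {np.degrees(np.arctan2(R[1,1],R[0,1])):.0f}"
if __name__=="__main__":
    import time
    for wr in(.3,.6,1):
      for lam in(1e-4,1e-3,3e-3):
        for q,r in ((L[1]["joints"],[-.187,-.126,-.029]),(L[2]["joints"],[-.093,-.2,-.044]),(L[3]["joints"],[.074,-.215,-.072]),([-73.1,24.5,4.2,46.5,-1.8,109.1,-4.2],[0,0,-.25])):
            q=np.array(q);n=8
            if r[0]==-.187:n=4
            if r[0]==0:n=5
            t=time.time()
            for i in range(n): q=step(q,r,0,wr,lam)
            print(wr,lam,show(q))
    print((time.time()-t)/5)
    for l in (L[2]["joints"],L[3]["joints"],L[4]["joints"],[-90.3,14.1,29,45.1,-8,109.7,-.7]): print(show(np.array(l)))
E
python3 fs.py
```

```text
0.012941021018784573 [-6.400e-02  2.990e-01  4.740e-01  4.750e-01  3.020e-01  1.482e+00
 -1.000e-03  1.500e-02 -2.200e-02  2.400e-02 -2.400e-02 -7.450e-01
  1.494e+00  8.580e-01 -3.730e-01 -1.600e-02]
[[-3.5, -0.7, 1.4], [-4.0, 4.1, 0.5], [2.3, -0.1, -1.3], [-1.1, -1.0, 0.8], [1.9, -2.9, -0.5], [1.5, -2.6, -0.8], [-0.2, 8.2, 0.6], [6.1, -0.1, -1.0], [-6.1, -2.3, 0.7], [-1.3, 1.6, -0.5]]
0.3 0.0001 q [-74.  -2.  49.  84.  -6.  88.  41.] p [0.5   0.208 0.538] tilt 12 az 65 yaz 66
0.3 0.0001 q [-35.  20.  83.  77. -31. 104. 108.] p [ 0.501 -0.244  0.532] tilt 12 az 59 yaz 66
0.3 0.0001 q [-32. -19.  83.  74.  12. 102. 121.] p [ 0.132 -0.518  0.58 ] tilt 10 az -0 yaz 65
0.3 0.0001 q [-64.  10.  -4.  34.   6. 110. -14.] p [0.29  0.498 0.846] tilt 27 az 52 yaz 50
0.3 0.001 q [-74.  -2.  49.  84.  -6.  88.  41.] p [0.5   0.208 0.538] tilt 12 az 65 yaz 66
0.3 0.001 q [-42.  15.  83.  79. -27. 100. 105.] p [ 0.504 -0.217  0.529] tilt 13 az 56 yaz 68
0.3 0.001 q [-32. -19.  83.  74.  12. 102. 121.] p [ 0.132 -0.518  0.58 ] tilt 10 az -0 yaz 65
0.3 0.001 q [-71.  13.   0.  34.   0. 110.  -5.] p
[... 2297 characters left out ...]
  49.  84.  -6.  88.  40.] p [0.498 0.208 0.538] tilt 12 az 65 yaz 66
1 0.003 q [-73. -17.  83.  82.   5.  96.  76.] p [ 0.466 -0.231  0.528] tilt 13 az 62 yaz 66
1 0.003 q [-31. -19.  83.  75.  10. 110. 120.] p [ 0.119 -0.469  0.566] tilt 12 az 54 yaz 66
1 0.003 q [-73.  12.   2.  52.  -0. 110.  -5.] p [0.239 0.542 0.671] tilt 6 az 64 yaz 66
0.0015873432159423829
q [-73.  -2.  50.  84.  -7.  88.  42.] p [0.506 0.2   0.536] tilt 13 az 66 yaz 66
q [-77. -19.  83.  80.   8.  97.  74.] p [ 0.474 -0.228  0.538] tilt 13 az 61 yaz 66
q [-31. -19.  83.  74.  10. 108. 120.] p [ 0.121 -0.483  0.573] tilt 11 az 38 yaz 66
q [-90.  14.  29.  45.  -8. 110.  -1.] p [0.248 0.554 0.72 ] tilt 13 az 63 yaz 66
```

```bash
cat > beam.py <<'E'
from fs import *
import itertools,sys,time
from multiprocessing import Pool
def Rt(az,th,flip):
    u=np.array([np.cos(az),np.sin(az),0]);z=np.sin(th)*u-np.cos(th)*np.array([0,0,1]);y=flip*np.array([-u[1],u[0],0]);return np.c_[np.cross(y,z),y,z]
AZ=np.radians(-75);G=np.array([.486,-.314,.082])
GO=[Rt(AZ,np.radians(t),f) for t in(38,42,46,50) for f in(1,-1)]
dirs=[np.array(d)/np.linalg.norm(d)*.25 for d in itertools.product([-1,0,1],repeat=3) if any(d)]
def cost(q):
    x,R,_=fkj(q);return min(np.linalg.norm(x-(G-.2*g[:,2]))*.4+np.linalg.norm(rv(R@g.T)) for g in GO)
def expand(n):
    c,q,h=n;out=[]
    for d in dirs:
        for r in(-.093,0,.093):
            k=q;ok=True
            for i in range(4):
                k=step(k,d,r,.6,.003)
                x=fkj(k)[0]
                if x[2]<.25 or np.hypot(x[0],x[1])<.25 : ok=False;break
            if ok: out.append((cost(k),k,h+[(np.round(d,3).tolist(),r)]))
    return out
if __name__=="__main__":
    q=np.array(L[-1]["joints"]);B=[(cost(q),q,[])];best=B[0];print(best[0])
    with Pool() as p:
        for depth in range(8):
            N=sorted(sum(p.map(expand,B,chunksize=1),[]),key=lambda n:n[0]);seen={};B=[]
            for n in N:
                k=tuple(np.round(n[1]/8).astype(int))
                if k in seen: continue
                seen[k]=1;B.append(n)
                if len(B)>=60:break
            print(depth,round(B[0][0],3),show(B[0][1]),flush=True)
            if B[0][0]<best[0]:best=B[0]
            if best[0]<.1:break
    print(best[0],show(best[1]));[print(h) for h in best[2]]
E
nproc; OMP_NUM_THREADS=1 timeout 570 python3 beam.py
```

```text
4
1.319251864668026
0 0.824 q [-44. -19.  83.  75.  13.  97.  65.] p [ 0.253 -0.492  0.571] tilt 11 az -3 yaz 22
1 0.656 q [-40. -19.  83.  94.  17.  72.  64.] p [ 0.277 -0.522  0.43 ] tilt 15 az -35 yaz 22
2 0.515 q [-30. -19.  83. 103.  21.  56.  69.] p [ 0.211 -0.578  0.381] tilt 22 az -55 yaz 22
3 0.393 q [-47. -19.  83.  97.  32.  57.  50.] p [ 0.346 -0.569  0.445] tilt 30 az -59 yaz 22
4 0.297 q [-44. -19.  83. 111.  44.  45.  40.] p [ 0.315 -0.56   0.348] tilt 32 az -68 yaz 20
5 0.202 q [-50.  -0.  73. 124.  39.  35.  16.] p [ 0.431 -0.359  0.257] tilt 32 az -68 yaz 20
6 0.129 q [-18. -19.  22. 135.  50.  55.  -4.] p [ 0.356 -0.251  0.291] tilt 35 az -72 yaz 19
7 0.095 q [-78.  -0.  77. 121.  45.  53.  -8.] p [ 0.492 -0.214  0.283] tilt 36 az -73 yaz 18
0.09549468363252925 q [-78.  -0.  77. 121.  45.  53.  -8.] p [ 0.492 -0.214  0.283] tilt 36 az -73 yaz 18
([-0.177, -0.177, 0.0], 0.093)
([-0.25, 0.0, 0.0], 0)
([-0.144, -0.144, 0.144], 0)
([-0.177, 0.0, 0.177], 0)
([-0.177, 0.0, 0.177], 0)
([0.144, 0.144, 0.144], 0)
([0.0, 0.25, 0.0], 0)
([0.177, 0.0, -0.177], 0)
```

```bash
python3 -m jog '[{"offset":[-0.177,-0.177,0],"roll":0.093},{"offset":[-0.177,-0.177,0],"roll":0.093},{"offset":[-0.177,-0.177,0],"roll":0.093},{"offset":[-0.177,-0.177,0],"roll":0.093},{"offset":[-0.25,0,0],"roll":0},{"offset":[-0.25,0,0],"roll":0},{"offset":[-0.25,0,0],"roll":0},{"offset":[-0.25,0,0],"roll":0},{"offset":[-0.144,-0.144,0.144],"roll":0},{"offset":[-0.144,-0.144,0.144],"roll":0},{"offset":[-0.144,-0.144,0.144],"roll":0},{"offset":[-0.144,-0.144,0.144],"roll":0}]'|head -1; python3 log.py; python3 -c "
from fs import *
print(show(np.array(L[-1]['joints'])))"
```

```text
t: 6.35
[-20.2 -19.3  83.4  89.8  18.3  68.4  84. ] [[-0.306, 0.932, 0.194], [0.863, 0.358, -0.357], [-0.402, 0.058, -0.914]] [ 0.096 -0.655  0.481]
q [-20. -19.  83.  90.  18.  68.  84.] p [ 0.078 -0.63   0.482] tilt 23 az -63 yaz 21
```

```bash
OMP_NUM_THREADS=1 timeout 570 python3 beam.py
```

```text
0.5400459025673037
0 0.4 q [-25. -19.  83.  98.  26.  54.  74.] p [ 0.138 -0.648  0.438] tilt 30 az -70 yaz 20
1 0.29 q [-41. -19.  83. 113.  46.  43.  40.] p [ 0.291 -0.568  0.335] tilt 33 az -70 yaz 20
2 0.202 q [-65.  -1.  80. 122.  39.  39.  10.] p [ 0.474 -0.308  0.269] tilt 32 az -65 yaz 21
3 0.13 q [-24. -19.  23. 138.  52.  55. -11.] p [ 0.354 -0.217  0.263] tilt 35 az -70 yaz 19
4 0.084 q [-81.   3.  83. 122.  43.  51.  -6.] p [ 0.476 -0.233  0.274] tilt 37 az -77 yaz 17
0.0835159731590287 q [-81.   3.  83. 122.  43.  51.  -6.] p [ 0.476 -0.233  0.274] tilt 37 az -77 yaz 17
([-0.177, 0.0, 0.177], 0)
([-0.177, 0.0, 0.177], 0)
([0.144, 0.144, 0.144], 0)
([0.0, 0.25, 0.0], 0)
([0.177, 0.0, -0.177], 0)
```

```bash
python3 -m jog '[{"offset":[-0.177,0,0.177],"roll":0},{"offset":[-0.177,0,0.177],"roll":0},{"offset":[-0.177,0,0.177],"roll":0},{"offset":[-0.177,0,0.177],"roll":0},{"offset":[-0.177,0,0.177],"roll":0},{"offset":[-0.177,0,0.177],"roll":0},{"offset":[-0.177,0,0.177],"roll":0},{"offset":[-0.177,0,0.177],"roll":0}]'|head -1; python3 log.py; python3 -c "
from fs import *
print(show(np.array(L[-1]['joints'])))"; OMP_NUM_THREADS=1 timeout 400 python3 beam.py
```

```text
t: 7.35
[-28.5 -19.3  83.3  99.7  35.   47.   64.1] [[-0.255, 0.944, 0.208], [0.74, 0.329, -0.587], [-0.623, 0.004, -0.782]] [ 0.196 -0.709  0.451]
q [-28. -19.  83. 100.  35.  47.  64.] p [ 0.169 -0.671  0.447] tilt 37 az -74 yaz 18
0.30800348644194536
0 0.218 q [-12. -12.  53. 122.  43.  38.  34.] p [ 0.295 -0.498  0.331] tilt 36 az -74 yaz 19
1 0.141 q [-14. -19.  18. 127.  46.  62.   4.] p [ 0.372 -0.263  0.356] tilt 36 az -74 yaz 19
2 0.094 q [-81.   3.  83. 123.  44.  51.  -7.] p [ 0.472 -0.234  0.273] tilt 38 az -78 yaz 17
0.093948510435353 q [-81.   3.  83. 123.  44.  51.  -7.] p [ 0.472 -0.234  0.273] tilt 38 az -78 yaz 17
([0.144, 0.144, 0.144], 0)
([0.0, 0.25, 0.0], 0)
([0.177, 0.0, -0.177], 0)
```

```bash
python3 - <<'E'
from fs import *
from beam import Rt,dirs
q0=np.array(L[-1]["joints"]);g=[Rt(np.radians(-75),np.radians(47),f) for f in(1,-1)];o=[]
for d in dirs:
    for r in(-.03,0,.03):
        q=q0
        for n in range(1,7):
            q=step(q,d,r,.6,.003);R=fkj(q)[1];o.append((min(np.linalg.norm(rv(R@h.T)) for h in g)+.01*n,n,np.round(d,3),r,show(q)))
for x in sorted(o,key=lambda x:x[0])[:6]:print(x)
E
```

```text
(np.float64(0.13431520374670702), 6, array([-0.177,  0.   ,  0.177]), 0, 'q [-32. -19.  83.  97.  43.  43.  57.] p [ 0.199 -0.701  0.5  ] tilt 45 az -75 yaz 18')
(np.float64(0.1347665622662778), 6, array([-0.25,  0.  ,  0.  ]), 0, 'q [-41. -19.  83.  72.  38.  65.  66.] p [ 0.205 -0.705  0.688] tilt 45 az -75 yaz 18')
(np.float64(0.1352519465089248), 5, array([-0.177,  0.   ,  0.177]), 0, 'q [-32. -19.  83.  98.  42.  44.  58.] p [ 0.195 -0.696  0.489] tilt 44 az -75 yaz 18')
(np.float64(0.1397469500528261), 5, array([-0.25,  0.  ,  0.  ]), 0, 'q [-39. -19.  83.  76.  37.  63.  66.] p [ 0.202 -0.704  0.652] tilt 44 az -75 yaz 18')
(np.float64(0.14080193149901882), 4, array([-0.177,  0.   ,  0.177]), 0, 'q [-31. -19.  83.  98.  41.  44.  59.] p [ 0.191 -0.691  0.478] tilt 43 az -75 yaz 18')
(np.float64(0.148268645259707), 6, array([-0.144,  0.144,  0.144]), 0, 'q [-49. -19.  83.  98.  53.  50.  38.] p [ 0.347 -0.631  0.486] tilt 44 az -72 yaz 19')
```

```bash
python3 -m jog '[{"offset":[-0.177,0,0.177],"roll":0},{"offset":[-0.177,0,0.177],"roll":0},{"offset":[-0.177,0,0.177],"roll":0},{"offset":[-0.177,0,0.177],"roll":0},{"offset":[-0.177,0,0.177],"roll":0},{"offset":[-0.177,0,0.177],"roll":0}]'|head -1; python3 log.py
cat > plan.py <<'E'
# plan.py x y z n [roll_per_row]: rows toward world target, and the model's prediction
from fs import *
from station import bot
import sys
def plan(t,n,r=0):
    s=bot.read_state();R=np.array(s["tcp_rot"]);d=np.array(t)-s["position"];q=np.array(s["joints"])
    for i in range(n):
        Ri=R@Rz(2*r*i);off=Ri.T@d/n/.25
        if i==0 or r: print(np.round(off,3).tolist(),end=" ")
        q=step(q,off,r,.6,.003)
    print("mm/row",round(np.linalg.norm(d)/n*1000),show(q))
if __name__=="__main__": plan([float(a) for a in sys.argv[1:4]],int(sys.argv[4]),float(sys.argv[5]) if len(sys.argv)>5 else 0)
E
python3 - <<'E'
from h import *
from plan import plan
z=np.array(bot.read_state()["tcp_rot"])[:,2];g=np.array([.486,-.314,.082])
print(np.degrees(np.arccos(-z[2])),np.degrees(np.arctan2(z[1],z[0])))
for k in (.2,.25):
    for n in(10,12): plan(g-k*z,n)
E
```

```text
t: 8.1
[-32.  -19.3  83.3  96.5  43.4  43.2  57. ] [[-0.219, 0.948, 0.23], [0.635, 0.318, -0.704], [-0.74, -0.008, -0.672]] [ 0.229 -0.75   0.516]
47.7644724947555 -71.87931200687258
[0.217, 0.154, -0.062] mm/row 68 q [-16.  -5.   6. 138.  60.  56. -30.] p [ 0.389 -0.192  0.232] tilt 45 az -76 yaz 17
[0.181, 0.128, -0.052] mm/row 57 q [-19.   1.   2. 137.  58.  58. -37.] p [ 0.406 -0.143  0.207] tilt 45 az -76 yaz 17
[0.217, 0.154, -0.082] mm/row 70 q [ -9.  -9.  -3. 137.  55.  60. -26.] p [ 0.386 -0.177  0.264] tilt 45 az -76 yaz 17
[0.181, 0.128, -0.069] mm/row 58 q [-14.  -2.  -8. 134.  53.  63. -34.] p [ 0.406 -0.114  0.237] tilt 45 az -76 yaz 17
```

```bash
python3 -m jog '[{"offset":[0.181,0.128,-0.052],"roll":0},{"offset":[0.181,0.128,-0.052],"roll":0},{"offset":[0.181,0.128,-0.052],"roll":0},{"offset":[0.181,0.128,-0.052],"roll":0},{"offset":[0.181,0.128,-0.052],"roll":0},{"offset":[0.181,0.128,-0.052],"roll":0},{"offset":[0.181,0.128,-0.052],"roll":0},{"offset":[0.181,0.128,-0.052],"roll":0},{"offset":[0.181,0.128,-0.052],"roll":0},{"offset":[0.181,0.128,-0.052],"roll":0},{"offset":[0.181,0.128,-0.052],"roll":0},{"offset":[0.181,0.128,-0.052],"roll":0}]'|head -2; python3 log.py; python3 - <<'E'
from h import *
im=vision.snapshot("wrist");c=vision.calibration("wrist");cv2.imwrite("pics/wrist1.png",im)
import json;json.dump({k:np.array(v).tolist() for k,v in c.items()},open("wc.json","w"))
E
```

```text
t: 9.6
position: [0.4393, -0.1698, 0.2149]
[-18.8   7.1  -4.  134.3  58.1  61.  -44.2] [[-0.219, 0.948, 0.232], [0.637, 0.319, -0.702], [-0.739, -0.006, -0.673]] [ 0.439 -0.17   0.215]
```

View pics/wrist1.png

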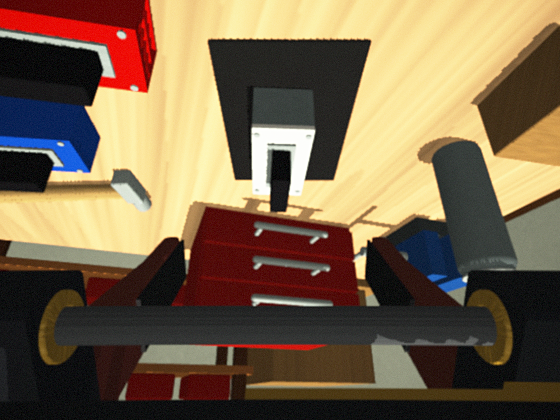

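The wrist view shows the mat corners near (209,40), (370,40), (335,180) and (233,179). The white lid's near corners are at (252,126) and (316,126), and the grip block is dark around (281,180).

```bash
python3 - <<'E'
from h import *
import json
np.set_printoptions(suppress=True,precision=3)
c=json.load(open("wc.json"));im=cv2.imread("pics/wrist1.png")
m=unproj("wrist",[(209,40),(370,40),(335,180),(233,179)],.004,c);print(m,m.mean(0))
d=(m[2]+m[3]-m[0]-m[1]);print("mat az",np.degrees(np.arctan2(d[1],d[0])))
# white lid mask
b=im.min(2)>165;b[:100]=0;b[215:]=0;b[:,:235]=0;b[:,325:]=0
n,lab,st,_=cv2.connectedComponentsWithStats(b.astype(np.uint8));k=1+np.argmax(st[1:,4]);cn=cv2.convexHull(np.argwhere(lab==k)[:,::-1].astype(np.int32))
ap=cv2.approxPolyDP(cn,4,True)[:,0];print(ap.tolist());print(unproj("wrist",ap,.058,c))
crop=cv2.resize(im[100:220,220:340],None,fx=5,fy=5,interpolation=cv2.INTER_NEAREST)
cv2.imwrite("pics/crop1.png",crop)
E
```

```text
[[ 0.395 -0.214  0.004]
 [ 0.532 -0.166  0.004]
 [ 0.611 -0.386  0.004]
 [ 0.468 -0.434  0.004]] [ 0.502 -0.3    0.004]
mat az -70.85564923476836
[[314, 130], [308, 185], [300, 196], [235, 205], [235, 181], [253, 127]]
[[ 0.506 -0.236  0.058]
 [ 0.542 -0.332  0.058]
 [ 0.543 -0.361  0.058]
 [ 0.47  -0.414  0.058]
 [ 0.455 -0.353  0.058]
 [ 0.449 -0.252  0.058]]
```

View pics/crop1.png

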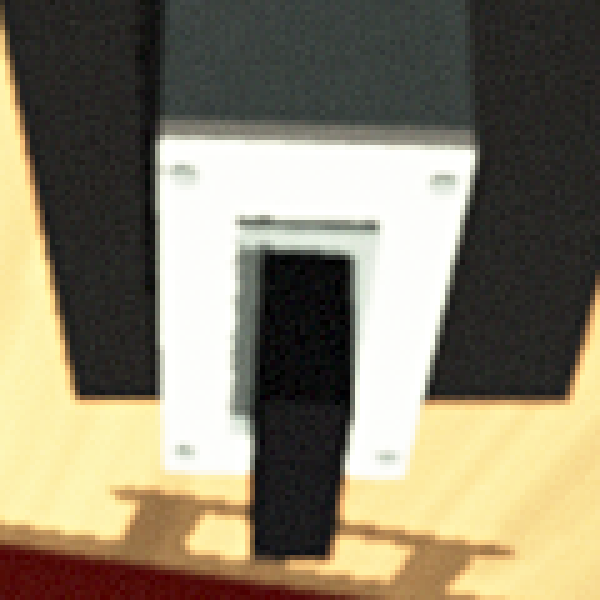

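The crop shows the lid corners at (251.5,127.6), (315.2,129.6), (301.6,195.6) and (252.6,194.0).

```bash
python3 - <<'E'
from h import *
from plan import plan
import json
np.set_printoptions(suppress=True,precision=3)
c=json.load(open("wc.json"))
m=unproj("wrist",[(251.5,127.6),(315.2,129.6),(301.6,195.6),(252.6,194)],.058,c);print(m.mean(0),np.linalg.norm(m-np.roll(m,1,0),axis=1))
d=(m[2]+m[3]-m[0]-m[1]);print("box az",np.degrees(np.arctan2(d[1],d[0])))
z=np.array(bot.read_state()["tcp_rot"])[:,2];g=np.r_[m.mean(0)[:2],.083]
plan(g-.06*z,3);plan(g-.06*z,3,.02);plan(g+.0187*z,6)
print(g, g-.06*z, g+.0187*z)
E
```

```text
[ 0.496 -0.306  0.058] [0.129 0.062 0.13  0.063]
box az -73.35894349741848
[-0.011, 0.006, 0.186] mm/row 47 q [-11.  21.   4. 134.  77.  46. -55.] p [ 0.454 -0.208  0.096] tilt 47 az -77 yaz 17
[-0.011, 0.006, 0.186] [-0.011, 0.007, 0.186] [-0.011, 0.007, 0.186] mm/row 47 q [-11.  21.   4. 134.  77.  46. -62.] p [ 0.454 -0.208  0.097] tilt 47 az -77 yaz 12
[-0.006, 0.003, 0.145] mm/row 36 q [ -7.  30.   8. 131.  89.  40. -63.] p [ 0.468 -0.264  0.044] tilt 47 az -77 yaz 17
[ 0.496 -0.306  0.083] [ 0.482 -0.264  0.124] [ 0.5   -0.319  0.07 ]
```

```bash
python3 -m jog '[{"offset":[-0.006,0.003,0.145],"roll":0},{"offset":[-0.006,0.003,0.145],"roll":0},{"offset":[-0.006,0.003,0.145],"roll":0},{"offset":[-0.006,0.003,0.145],"roll":0},{"offset":[-0.006,0.003,0.145],"roll":0},{"offset":[-0.006,0.003,0.125],"roll":0},{"offset":[0,0,0],"roll":0}]'; python3 log.py; python3 - <<'E'
from h import *
cv2.imwrite("pics/side2.png",cv2.resize(vision.snapshot("side")[180:380,250:500],None,fx=3,fy=3))
E
```

```text
t: 10.52
position: [0.4927, -0.3269, 0.0779]
tcp_rot: [[-0.22, 0.949, 0.228], [0.637, 0.316, -0.703], [-0.739, -0.01, -0.673]]
wrist_force: [-0.8, 0.5, -0.2]
gripper_width: 0.0882
gripper_force: 0.0
[ -4.2  28.6   7.3 132.8  90.8  40.7 -63.4] [[-0.22, 0.949, 0.228], [0.637, 0.316, -0.703], [-0.739, -0.01, -0.673]] [ 0.493 -0.327  0.078]
```

View pics/side2.png

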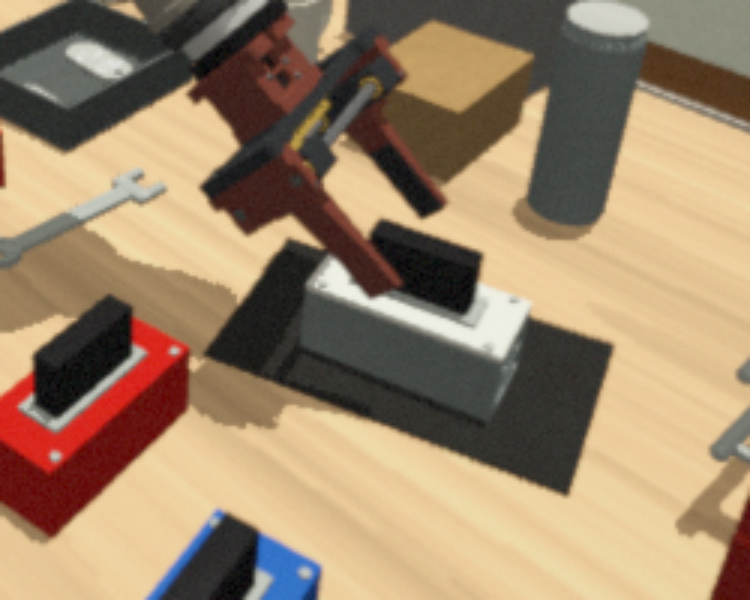

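```bash
python3 -m jog '[{"offset":[0.012,0.037,0.01],"roll":0},{"offset":[0,0,0],"roll":0}]'; python3 -m jog '[{"offset":[0,0,0],"roll":0},{"offset":[0,0,0],"roll":0},{"offset":[0,0,0],"roll":0},{"offset":[0,0,0],"roll":0},{"offset":[0,0,0],"roll":0},{"offset":[0,0,0],"roll":0}]' 10 55; python3 - <<'E'
from plan import *
s=bot.read_state();p=np.array(s["position"]);plan(p+[0,0,.2],5)
print(np.round(s["wrist_force"],1))
E
```

```text
t: 10.82
position: [0.5034, -0.3209, 0.0753]
tcp_rot: [[-0.22, 0.947, 0.233], [0.637, 0.32, -0.701], [-0.739, -0.006, -0.674]]
wrist_force: [-0.3, -0.9, 0.2]
gripper_width: 0.0878
gripper_force: 0.0
t: 11.58
position: [0.5015, -0.3226, 0.0749]
tcp_rot: [[-0.22, 0.948, 0.23], [0.637, 0.318, -0.703], [-0.739, -0.008, -0.673]]
wrist_force: [-1.1, -0.2, 1.4]
gripper_width: 0.0315
gripper_force: 0.8
[-0.118, -0.001, -0.108] mm/row 40 q [ -5.   5.   5. 127.  65.  51. -26.] p [ 0.474 -0.272  0.249] tilt 48 az -77 yaz 17
[-1.1 -0.2  1.4]
```

```bash
python3 -m jog '[{"offset":[0,0,0],"roll":0},{"offset":[0,0,0],"roll":0},{"offset":[0,0,0],"roll":0}]' 10 55; python3 -m jog '[{"offset":[-0.09,-0.001,-0.081],"roll":0},{"offset":[-0.148,-0.001,-0.135],"roll":0},{"offset":[-0.148,-0.001,-0.135],"roll":0},{"offset":[-0.148,-0.001,-0.135],"roll":0},{"offset":[-0.148,-0.001,-0.135],"roll":0}]'; python3 log.py; python3 - <<'E'
from plan import *
import h,cv2
cv2.imwrite("pics/side3.png",cv2.resize(h.vision.snapshot("side")[100:350,200:500],None,fx=2,fy=2))
for r in(.09,-.09):
  for z in(.35,.4): 
    for n in(8,10): plan([.54,.09,z],n);
    plan([.54,.09,z],20,r)
E
```

```text
t: 11.95
position: [0.5011, -0.3225, 0.0747]
tcp_rot: [[-0.22, 0.948, 0.229], [0.637, 0.318, -0.702], [-0.739, -0.008, -0.674]]
wrist_force: [-2.1, 0.4, -1.0]
gripper_width: 0.0193
gripper_force: 54.7
t: 12.58
position: [0.5016, -0.3218, 0.3065]
tcp_rot: [[-0.221, 0.948, 0.23], [0.638, 0.319, -0.701], [-0.738, -0.008, -0.675]]
wrist_force: [1.3, -0.5, -3.4]
gripper_width: 0.0196
gripper_force: 54.6
[ -5.8   3.9   7.4 122.5  59.9  52.8 -17.8] [[-0.221, 0.948, 0.23], [0.638, 0.319, -0.701], [-0.738, -0.008, -0.675]] [ 0.502 -0.322  0.306]
[0.114, 0.083, -0.153] mm/row 52 q [-31.  19. -13.  98.  46.  90. -37.] p [0.547 0.135 0.323] tilt 47 az -77 yaz 17
[0.091, 0.066, -0.122] mm/row 42 q [-31.  19. -13.  98.  45.  90. -37.] p [0.547 0.135 0.323] tilt 47 az -77 yaz 17
[0.046, 0.033, -0.061] [0.051, 0.024, -0.061] [0.054, 0.015, -0.061] [0.056, 0.005, -0.061] [0.056, -0.005, -0.061] [0.054, -0.015, -0.061] [0.051, -0.025, -0.061] [0.045, -0.033, -0.061] [0.039, -0.041, -0.061] [0.031, -0.047, -0.061] [0.022, -0.052, -0.061] [0.012, -0.055, -0.061] [0.002, -0.056, -0.061] [-0.008, -0.056, 
[... 1967 characters left out ...]
8 az -77 yaz 17
[0.076, 0.066, -0.136] mm/row 42 q [-31.  17. -13.  94.  45.  94. -33.] p [0.551 0.136 0.372] tilt 48 az -77 yaz 17
[0.038, 0.033, -0.068] [0.032, 0.039, -0.068] [0.024, 0.044, -0.068] [0.016, 0.048, -0.068] [0.007, 0.05, -0.068] [-0.002, 0.05, -0.068] [-0.011, 0.049, -0.068] [-0.02, 0.046, -0.068] [-0.028, 0.042, -0.068] [-0.035, 0.037, -0.068] [-0.041, 0.03, -0.068] [-0.046, 0.022, -0.068] [-0.049, 0.013, -0.068] [-0.05, 0.004, -0.068] [-0.05, -0.005, -0.068] [-0.049, -0.014, -0.068] [-0.045, -0.022, -0.068] [-0.041, -0.03, -0.068] [-0.035, -0.037, -0.068] [-0.028, -0.042, -0.068] mm/row 21 q [-22.  18. -25.  95.  48.  96. 170.] p [0.547 0.14  0.365] tilt 48 az -77 yaz -145
```

View pics/side3.png

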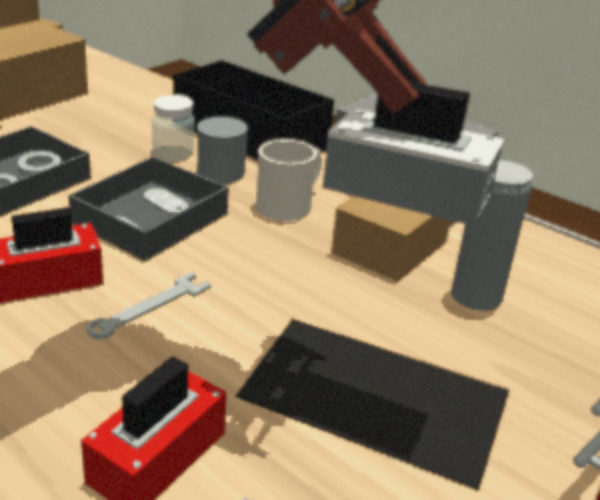

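```bash
python3 -m jog '[{"offset":[0.101,0.074,-0.138],"roll":0},{"offset":[0.101,0.074,-0.138],"roll":0},{"offset":[0.101,0.074,-0.138],"roll":0},{"offset":[0.101,0.074,-0.138],"roll":0},{"offset":[0.101,0.074,-0.138],"roll":0},{"offset":[0.101,0.074,-0.138],"roll":0},{"offset":[0.101,0.074,-0.138],"roll":0},{"offset":[0.101,0.074,-0.138],"roll":0},{"offset":[0.101,0.074,-0.138],"roll":0},{"offset":[0.101,0.074,-0.138],"roll":0}]'|head -2; python3 log.py; python3 - <<'E'
from plan import *
s=bot.read_state();q=np.array(s["joints"])
for i in range(17):
    q=step(q,[0,0,0],-.0924,.6,.003)
    if i%4==0:print(show(q))
E
```

```text
t: 13.88
position: [0.5426, 0.1413, 0.3489]
[-36.2  19.8 -13.   96.4  43.5  93.8 -39.7] [[-0.221, 0.948, 0.23], [0.637, 0.318, -0.702], [-0.739, -0.009, -0.674]] [0.543 0.141 0.349]
q [-35.  20. -14.  96.  44.  94. -29.] p [0.519 0.181 0.325] tilt 48 az -77 yaz 24
q [-31.  20. -19.  96.  45.  95.  12.] p [0.519 0.181 0.325] tilt 48 az -77 yaz 61
q [-27.  21. -24.  96.  46.  96.  54.] p [0.519 0.181 0.325] tilt 48 az -77 yaz 119
q [-24.  21. -29.  96.  47.  97.  95.] p [0.519 0.181 0.325] tilt 48 az -77 yaz 167
q [-20.  22. -34.  96.  48.  98. 136.] p [0.519 0.181 0.325] tilt 48 az -77 yaz -163
```

```bash
python3 -m jog '[{"offset":[0,0,0],"roll":-0.0924},{"offset":[0,0,0],"roll":-0.0924},{"offset":[0,0,0],"roll":-0.0924},{"offset":[0,0,0],"roll":-0.0924},{"offset":[0,0,0],"roll":-0.0924},{"offset":[0,0,0],"roll":-0.0924},{"offset":[0,0,0],"roll":-0.0924},{"offset":[0,0,0],"roll":-0.0924},{"offset":[0,0,0],"roll":-0.0924},{"offset":[0,0,0],"roll":-0.0924},{"offset":[0,0,0],"roll":-0.0924},{"offset":[0,0,0],"roll":-0.0924}]'|grep -E "^t|pos|gripper_f"; python3 -m jog '[{"offset":[0,0,0],"roll":-0.0924},{"offset":[0,0,0],"roll":-0.0924},{"offset":[0,0,0],"roll":-0.0924},{"offset":[0,0,0],"roll":-0.0924},{"offset":[0,0,0],"roll":-0.0924}]'; python3 log.py; python3 - <<'E'
from plan import *
import h,cv2
cv2.imwrite("pics/side4.png",h.vision.snapshot("side"))
plan([.543,.14,.18],4)
E
```

```text
t: 15.38
position: [0.5427, 0.1399, 0.3487]
tcp_rot: [[-0.619, -0.751, 0.23], [-0.64, 0.313, -0.702], [0.455, -0.581, -0.674]]
gripper_force: 54.8
t: 16.0
position: [0.5427, 0.1399, 0.3486]
tcp_rot: [[0.227, -0.947, 0.23], [-0.635, -0.322, -0.702], [0.738, 0.013, -0.674]]
wrist_force: [0.9, -0.3, -3.9]
gripper_width: 0.0196
gripper_force: 54.9
[-20.7  22.5 -33.5  95.4  48.6  99.  136.6] [[0.227, -0.947, 0.23], [-0.635, -0.322, -0.702], [0.738, 0.013, -0.674]] [0.543 0.14  0.349]
[-0.125, -0.003, 0.114] mm/row 42 q [-22.  34. -31. 104.  53.  88. 123.] p [0.51  0.184 0.159] tilt 48 az -77 yaz -163
```

View pics/side4.png

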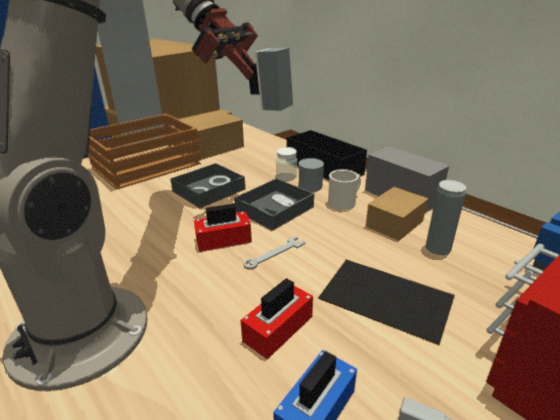

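```bash
python3 -m jog '[{"offset":[-0.125,-0.003,0.114],"roll":0},{"offset":[-0.125,-0.003,0.114],"roll":0},{"offset":[-0.125,-0.003,0.114],"roll":0},{"offset":[-0.125,-0.003,0.114],"roll":0},{"offset":[0,0,0],"roll":0}]'|grep -E "pos|force"; python3 -m jog '[{"offset":[-0.05,0,-0.046],"roll":0},{"offset":[0.1,0,0.092],"roll":0},{"offset":[-0.1,0,-0.092],"roll":0},{"offset":[0.1,0,0.092],"roll":0},{"offset":[-0.1,0,-0.092],"roll":0},{"offset":[0.1,0,0.092],"roll":0},{"offset":[-0.05,0.06,-0.046],"roll":0},{"offset":[0,-0.12,0],"roll":0},{"offset":[0,0.12,0],"roll":0},{"offset":[0,-0.12,0],"roll":0},{"offset":[0,0.06,0],"roll":0},{"offset":[0,0,0],"roll":0}]'; cat > chk.py <<'E'
from h import *
import sys
F=[]
n=sys.argv[1]
im=vision.snapshot("side");s=bot.read_state();F.append(s["wrist_force"][2])
c=cv2.resize(im[120:240,200:340],None,fx=4,fy=4);cv2.imwrite(f"pics/{n}.png",c)
t=vision.snapshot("top")[130:225,190:275];cv2.imwrite(f"pics/{n}t.png",cv2.resize(t,None,fx=5,fy=5))
for i in range(3): vision.snapshot("top");F.append(bot.read_state()["wrist_force"][2])
print("Fz",np.round(F,2),np.mean(F))
E
python3 chk.py c1
```

```text
position: [0.543, 0.139, 0.1775]
wrist_force: [0.0, -0.8, -2.4]
gripper_force: 54.9
t: 18.18
position: [0.5435, 0.1415, 0.1818]
tcp_rot: [[0.22, -0.948, 0.232], [-0.637, -0.319, -0.701], [0.739, 0.006, -0.674]]
wrist_force: [-0.5, 0.8, -2.7]
gripper_width: 0.0195
gripper_force: 55.0
Fz [-2.9  -3.68 -3.14 -2.93] -3.1617650263100536
```

View pics/c1.png

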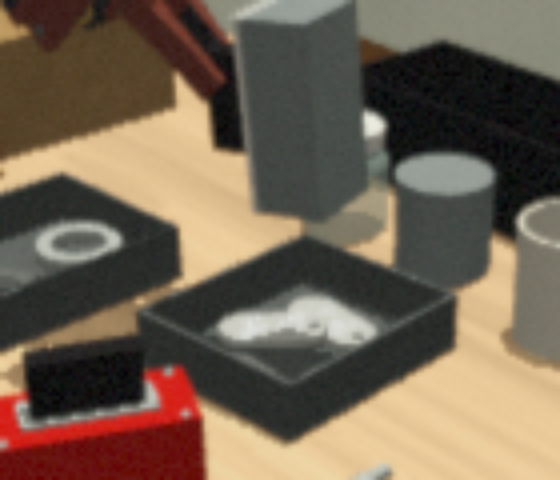

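```bash
python3 - <<'E'
import cv2,numpy as np
a=cv2.resize(cv2.imread("pics/side0.png")[120:240,200:340],None,fx=4,fy=4);b=cv2.resize(cv2.imread("pics/side4.png")[120:240,200:340],None,fx=4,fy=4);c=cv2.imread("pics/c1.png")
for m in(a,b,c):
    r=m[275:380,190:400];print((r.min(2)>150).sum())
t0=cv2.resize(cv2.imread("pics/top0.png")[130:225,190:275],None,fx=3,fy=3);t1=cv2.resize(cv2.imread("pics/c1t.png"),(t0.shape[1],t0.shape[0]))
cv2.imwrite("pics/cmp.png",np.vstack([np.hstack([cv2.resize(b,(360,308)),cv2.resize(c,(360,308))]),np.pad(np.hstack([t0,t1]),((0,0),(0,720-2*t0.shape[1]),(0,0)))]))
E
```

```text
2279
2377
4247
```

View pics/cmp.png

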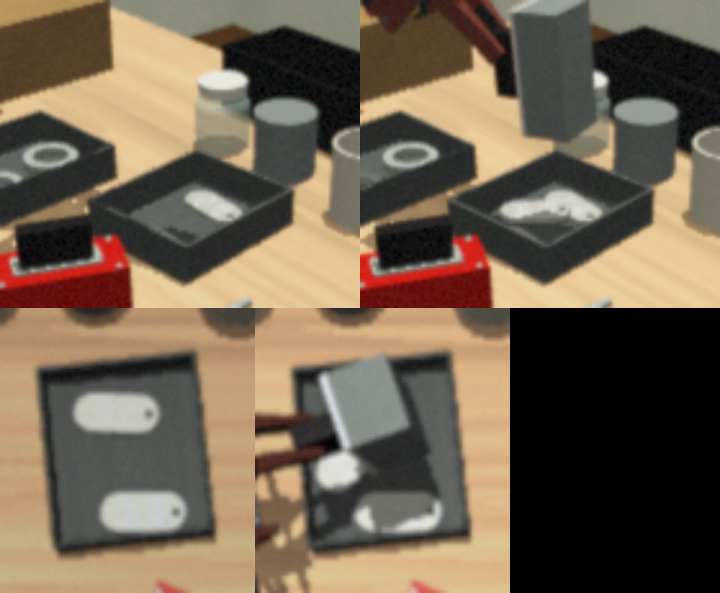

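The comparison shows a third tag in the tag tray, so the tag is out. Next I'll raise the box, roll it back, and return it to the mat.

```bash
python3 -m jog '[{"offset":[0.125,0.003,-0.114],"roll":0},{"offset":[0.125,0.003,-0.114],"roll":0},{"offset":[0.125,0.003,-0.114],"roll":0},{"offset":[0.125,0.003,-0.114],"roll":0},{"offset":[0,0,0],"roll":0.0924},{"offset":[0,0,0],"roll":0.0924},{"offset":[0,0,0],"roll":0.0924},{"offset":[0,0,0],"roll":0.0924},{"offset":[0,0,0],"roll":0.0924},{"offset":[0,0,0],"roll":0.0924},{"offset":[0,0,0],"roll":0.0924},{"offset":[0,0,0],"roll":0.0924}]'|grep -E "pos"; python3 -m jog '[{"offset":[0,0,0],"roll":0.0924},{"offset":[0,0,0],"roll":0.0924},{"offset":[0,0,0],"roll":0.0924},{"offset":[0,0,0],"roll":0.0924},{"offset":[0,0,0],"roll":0.0924},{"offset":[0,0,0],"roll":0.0924},{"offset":[0,0,0],"roll":0.0924},{"offset":[0,0,0],"roll":0.0924},{"offset":[0,0,0],"roll":0.0924},{"offset":[0,0,0],"roll":0},{"offset":[0,0,0],"roll":0}]'|head -3; python3 - <<'E'
from plan import *
plan([.501,-.322,.30],10)
E
```

```text
position: [0.5425, 0.1395, 0.3498]
t: 21.3
position: [0.5426, 0.1396, 0.3498]
tcp_rot: [[-0.223, 0.947, 0.23], [0.635, 0.32, -0.703], [-0.739, -0.011, -0.673]]
[-0.099, -0.075, 0.139] mm/row 47 q [ -8.   0.  10. 127.  62.  53. -18.] p [ 0.461 -0.281  0.29 ] tilt 48 az -77 yaz 17
```

```bash
python3 -m jog '[{"offset":[-0.099,-0.075,0.139],"roll":0},{"offset":[-0.099,-0.075,0.139],"roll":0},{"offset":[-0.099,-0.075,0.139],"roll":0},{"offset":[-0.099,-0.075,0.139],"roll":0},{"offset":[-0.099,-0.075,0.139],"roll":0},{"offset":[-0.099,-0.075,0.139],"roll":0},{"offset":[-0.099,-0.075,0.139],"roll":0},{"offset":[-0.099,-0.075,0.139],"roll":0},{"offset":[-0.099,-0.075,0.139],"roll":0},{"offset":[-0.099,-0.075,0.139],"roll":0},{"offset":[0,0,0],"roll":0}]'|grep -E "pos|rot"; python3 - <<'E'
from plan import *
import h,cv2
c=h.vision.calibration("wrist");cv2.imwrite("pics/w5.png",h.vision.snapshot("wrist"))
plan([.501,-.322,.10],6)
E
```

```text
position: [0.4959, -0.326, 0.2999]
tcp_rot: [[-0.218, 0.95, 0.223], [0.637, 0.312, -0.705], [-0.74, -0.012, -0.673]]
[0.099, 0.004, 0.09] mm/row 33 q [ -6.  26.   9. 129.  83.  40. -54.] p [ 0.48  -0.277  0.082] tilt 47 az -78 yaz 16
```

```bash
python3 -m jog '[{"offset":[0.099,0.004,0.09],"roll":0},{"offset":[0.099,0.004,0.09],"roll":0},{"offset":[0.099,0.004,0.09],"roll":0},{"offset":[0.099,0.004,0.09],"roll":0},{"offset":[0.099,0.004,0.09],"roll":0},{"offset":[0.099,0.004,0.09],"roll":0},{"offset":[0,0,0],"roll":0}]'|grep -E "pos|rot|force"; python3 - <<'E'
from plan import *
plan([.502,-.321,.077],4)
E
```

```text
position: [0.5035, -0.3182, 0.0973]
tcp_rot: [[-0.226, 0.947, 0.23], [0.636, 0.322, -0.701], [-0.738, -0.013, -0.675]]
wrist_force: [-0.1, 0.1, -2.9]
gripper_force: 55.0
[0.014, -0.002, 0.015] mm/row 5 q [ -5.  29.   8. 132.  89.  40. -62.] p [ 0.465 -0.275  0.055] tilt 48 az -77 yaz 17
```

```bash
python3 -m jog '[{"offset":[0.014,-0.002,0.015],"roll":0},{"offset":[0.014,-0.002,0.015],"roll":0},{"offset":[0.014,-0.002,0.015],"roll":0},{"offset":[0.014,-0.002,0.015],"roll":0},{"offset":[0.005,0,0.004],"roll":0},{"offset":[0,0,0],"roll":0}]'|grep -E "pos|force"; python3 - <<'E'
from h import *
im=vision.snapshot("side");cv2.imwrite("pics/side6.png",np.hstack([cv2.resize(im[200:350,280:480],None,fx=2,fy=2),cv2.resize(vision.snapshot("top")[150:250,320:440],(360,300))]))
E
```

```text
position: [0.5017, -0.3224, 0.0773]
wrist_force: [-0.1, -0.5, -3.3]
gripper_force: 55.0
```

View pics/side6.png

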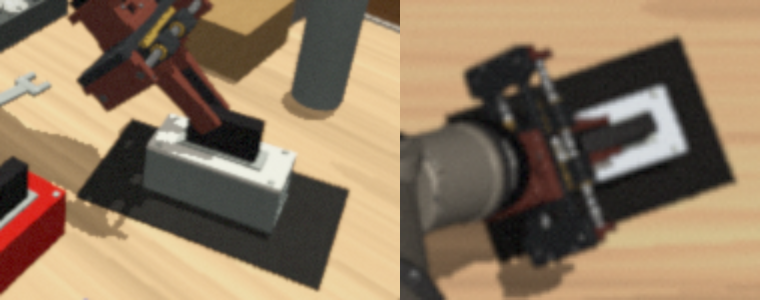

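The side and top views show the box level and centred on the mat, just above it. I'll lower it the last few millimetres until it touches.

```bash
python3 -m jog '[{"offset":[0.006,0,0.0055],"roll":0},{"offset":[0,0,0],"roll":0},{"offset":[0,0,0],"roll":0}]'|grep -E "pos|wrist_force"; python3 -m jog '[{"offset":[0.004,0,0.0035],"roll":0},{"offset":[0,0,0],"roll":0},{"offset":[0,0,0],"roll":0}]'|grep -E "pos|wrist_force"
```

```text
position: [0.5018, -0.3223, 0.0754]
wrist_force: [-0.0, -1.1, -2.7]
position: [0.5018, -0.3224, 0.0742]
wrist_force: [0.0, -0.2, -1.5]
```

```bash
python3 -m jog '[{"offset":[0.003,0,0.003],"roll":0},{"offset":[0,0,0],"roll":0}]'|grep -E "pos|wrist_force";  python3 -m jog '[{"offset":[0,0,0],"roll":0},{"offset":[0,0,0],"roll":0},{"offset":[0,0,0],"roll":0},{"offset":[0,0,0],"roll":0},{"offset":[0,0,0],"roll":0},{"offset":[0,0,0],"roll":0}]' 85 10|grep -E "^t|pos|force|width"; python3 -m jog '[{"offset":[0,0,0],"roll":0},{"offset":[0,0,0],"roll":0},{"offset":[0,0,-0.08],"roll":0},{"offset":[0,0,-0.2],"roll":0},{"offset":[0,0,-0.2],"roll":0},{"offset":[0,0,-0.2],"roll":0},{"offset":[0,0,-0.2],"roll":0},{"offset":[0,0,0],"roll":0}]'|grep -E "^t|pos|force|width"; python3 - <<'E'
from h import *
np.set_printoptions(suppress=True,precision=3)
im=vision.snapshot("wrist");c=vision.calibration("wrist")
hsv=im.min(2)>165
# predicted lid corners for original box pose, check white lid
u=np.array([np.cos(np.radians(-72)),np.sin(np.radians(-72)),0]);v=np.array([-u[1],u[0],0]);C=np.array([.496,-.306,.058])
q=proj("wrist",[C+a*.065*u+b*.031*v for a,b in((-1,-1),(-1,1),(1,1),(1,-1))],c);print(q)
x0,y0=np.maximum(q.min(0)-14,0).astype(int);x1,y1=(q.max(0)+14).astype(int)
b=np.zeros(hsv.shape,np.uint8);b[y0:y1,x0:x1]=hsv[y0:y1,x0:x1]
n,lab,st,_=cv2.connectedComponentsWithStats(b);k=1+np.argmax(st[1:,4]);h=cv2.convexHull(np.argwhere(lab==k)[:,::-1].astype(np.int32))
ap=cv2.approxPolyDP(h,4,True)[:,0];print(ap.tolist());print(unproj("wrist",ap,.058,c))
cv2.imwrite("pics/w7.png",im)
s=vision.snapshot("side");cv2.imwrite("pics/side7.png",s)
a=cv2.imread("pics/side0.png").astype(int);d=(abs(a-s.astype(int)).max(2)>50).astype(np.uint8);d=cv2.morphologyEx(d,cv2.MORPH_OPEN,np.ones((3,3)))
n,_,st,ce=cv2.connectedComponentsWithStats(d);print([(r[:5].tolist()) for r in st[1:] if r[4]>20])
E
```

```text
position: [0.5018, -0.3227, 0.0741]
wrist_force: [-5.7, 4.1, 10.4]
t: 26.2
position: [0.5018, -0.3223, 0.0729]
tcp_rot: [[-0.22, 0.948, 0.23], [0.637, 0.318, -0.702], [-0.739, -0.008, -0.674]]
wrist_force: [0.9, 0.8, 0.6]
gripper_width: 0.0765
gripper_force: 0.0
t: 27.2
position: [0.4529, -0.1651, 0.223]
tcp_rot: [[-0.219, 0.947, 0.236], [0.637, 0.322, -0.7], [-0.739, -0.003, -0.674]]
wrist_force: [0.7, -0.2, -1.1]
gripper_width: 0.0847
gripper_force: 0.0
[[242.082 114.349]
 [306.407 115.069]
 [297.478 185.039]
 [249.319 184.566]]
[[295, 198], [228, 198], [240, 122], [301, 123], [311, 178]]
[[ 0.555 -0.391  0.058]
 [ 0.468 -0.421  0.058]
 [ 0.447 -0.265  0.058]
 [ 0.505 -0.247  0.058]
 [ 0.555 -0.337  0.058]]
[[151, 0, 83, 53, 2467], [60, 42, 28, 10, 207], [218, 73, 48, 36, 673], [242, 90, 75, 94, 3053], [306, 134, 18, 22, 97], [16, 145, 60, 62, 2144], [315, 159, 9, 8, 48], [78, 164, 27, 86, 930], [0, 174, 8, 11, 55], [97, 181, 8, 15, 81], [254, 198, 25, 7, 153], [195, 221, 34, 11, 168], [44, 232, 22, 8, 115], [116, 242, 184, 82, 4644], [268, 245, 19, 11, 103], [0, 270, 5, 11, 41], [396, 281, 8, 6, 40], [388, 287, 23, 10, 77], [4, 345, 6, 13, 46], [6, 360, 25, 20, 278], [42, 365, 29, 17, 141], [37, 373, 6, 7, 31], [8, 379, 11, 11, 76]]
```

```bash
cat > rel.py <<'E'
from h import *
import json
from scipy.optimize import minimize
np.set_printoptions(suppress=True,precision=4)
def fit(im,c,z,L,W,x0,score):
    g=score(im)
    def poly(x,s=1):
        u=np.array([np.cos(x[2]),np.sin(x[2]),0]);v=np.array([-u[1],u[0],0]);C=np.array([x[0],x[1],z])
        return [C+a*L/2*u+b*W/2*v for a,b in((-1,-1),(-1,1),(1,1),(1,-1))]
    def f(x):
        m=np.zeros(g.shape,np.uint8);cv2.fillPoly(m,[np.round(proj("wrist",poly(x),c)*16).astype(np.int32)],1,cv2.LINE_AA,4)
        # inside minus ring outside
        r=cv2.dilate(m,np.ones((13,13)))-m
        return -(g[m>0].sum()-g[r>0].sum())
    best=None
    for dx in(-.01,0,.01):
        for dy in(-.015,0,.015):
            o=minimize(f,np.array(x0)+[dx,dy,0],method="Nelder-Mead",options=dict(initial_simplex=np.array(x0)+np.array([[dx,dy,0],[dx+.005,dy,0],[dx,dy+.005,0],[dx,dy,.04]])))
            if best is None or o.fun<best.fun: best=o
    return best.x
import sys
def run(im,c):
    m=fit(im,c,.004,.24,.15,[.5,-.308,-1.26],lambda i:(i.max(2)<75)*1.-.0)
    # lid: near part only (white, before far end merges): front 60 mm of the lid plus grey front face excluded
    b=fit(im,c,.058,.13,.062,[.496,-.31,-1.26],lambda i:(i.min(2)>165)*1.)
    for n,x in(("mat",m),("lid",b)):print(n,x[:2],np.degrees(x[2]))
    u=np.array([np.cos(m[2]),np.sin(m[2])]);d=b[:2]-m[:2];print("box rel mat: along",d@u,"across",d@[-u[1],u[0]])
run(cv2.imread("pics/wrist1.png"),json.load(open("wc.json")))
run(cv2.imread("pics/w7.png"),vision.calibration("wrist"))
E
python3 rel.py
```

```text
mat [ 0.5006 -0.3032] -70.5889941892604
lid [ 0.4956 -0.3059] -73.86179613248335
box rel mat: along 0.0008182266165998147 across -0.005634323036195866
mat [ 0.4954 -0.3144] -70.62864101733372
lid [ 0.4938 -0.3171] -71.78797980320981
box rel mat: along 0.0019806832681007885 across -0.0024422715913229153
```

```bash
python3 -c "
from station import bot
print(bot.job_done())"
```

```text
the job is handed in; nothing more can be done
None
```

The tag dropped through the slot into the tag tray. The empty box is back flat on its mat, about 2–3 mm from the middle and within about 1° of lengthwise, released with the gripper clear, and the job was handed in at about 27 s.

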